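# Clear the spatula off the saucepan, then put the lemon in

## Task

I want to scald the lemon, but a wooden spatula has been left lying across the top of the saucepan. Lift the spatula off and lay it flat on the chopping board; only then pick up the lemon and lower it into the saucepan, letting go once it is down inside rather than dropping it from above. Leave the saucepan standing where it is, and do not disturb the mandarin on the board or the fork on the worktop.

Things in the scene. Friction and masses are not known exactly. Their poses are not given: they have to be found in the camera images.
- spatula: flat light-wood spatula, 230 mm long, lying across the rim of the saucepan; origin in the middle of its length on its flat underside, x axis along it towards the blade, z up. Straight handle 18 mm wide, 9 mm thick, from x = -115 to +30 mm; blade 46 mm wide, 7 mm thick, from x = +30 to +115 mm. About 50 g, balances near x = +20 mm. (The brown spoon in the dish rack is another.)
- saucepan: loose steel saucepan, bowl 159 mm outside diameter, flat base, rim 75 mm above the worktop, about 0.9 kg. Origin under the middle of its 301 mm length (bowl and handle), z up; the bowl's axis is at y = +70 mm, the handle (40 mm wide, 47 to 92 mm high) runs to y = -150 mm, to the robot's right.
- pan_floor (a point): centre of the saucepan's inner floor, 6 mm above the worktop, axes as the saucepan; the inside is about 130 mm across and 69 mm deep
- pan_rim (a point): centre of the saucepan's round opening, at the height of its rim, 75 mm above the worktop
- chopping_board: fixed flat wooden chopping board, 300 (x) x 320 (y) mm, 21 mm thick, to the left of the saucepan; origin at the centre of its underside. The lemon and the mandarin lie on its left half (y > 0), one nearer, one farther; its right half (y < 0) is free.
- lemon: the yellow lemon on the board, 73 mm long (its x axis, level), 52 mm wide (y) and 52 mm high, about 90 g; origin under its middle. Grip it across its width.
- lemon_center (a point): middle of the lemon, 26 mm above its underside
- mandarin: an orange mandarin on the board, round, 63 mm across, 56 mm high; origin under its middle; stays where it is
- fork: steel table fork, 204 mm long, 28 mm wide, 16 mm high, lying on the worktop near its front edge to the right, below the saucepan's handle; origin under its middle; stays where it is

How it is judged:
On the way, in this order (a step that is already met when the one before it is completed fails the run):
1. the spatula lies flat and still on the chopping board, let go, while the lemon is not yet in the saucepan (x of spatula in the frame of chopping_board between -0.15 and 0.15 m and y of spatula in the frame of chopping_board between -0.16 and 0.16 m and z of spatula in the frame of chopping_board below 0.045 m and contact force between spatula and the fingers below 0.1 N and contact force between spatula and chopping_board above 0.05 N and linear speed of spatula below 0.03 m/s and not (horizontal distance between lemon_center and pan_floor below 0.06 m and z of lemon_center in the frame of pan_floor below 0.07 m) and angle between the z axis of spatula and the z axis of chopping_board, either way round below 0.2 rad), for 0.2 s.
2. the lemon, still held, has its middle below the rim inside the saucepan (horizontal distance between lemon_center and pan_floor below 0.06 m and z of lemon_center in the frame of pan_floor below 0.069 m and contact force between lemon and the fingers above 0.5 N).
At the end, for the whole second after the job is handed in: the lemon rests inside the saucepan (its middle within 60 mm of the bowl's axis and less than 55 mm above the pan's inner floor); the spatula lies flat (within 0.2 rad) on the chopping board, its middle over the board; both at rest; the saucepan stands upright within 30 mm of where it stood (horizontal distance between lemon_center and pan_floor below 0.06 m and z of lemon_center in the frame of pan_floor below 0.055 m and linear speed of each of lemon, spatula below 0.03 m/s and x of spatula in the frame of chopping_board between -0.15 and 0.15 m and y of spatula in the frame of chopping_board between -0.16 and 0.16 m and z of spatula in the frame of chopping_board below 0.045 m and contact force between spatula and chopping_board above 0.05 N and angle between saucepan's own z axis and vertical below 0.1 rad and distance of pan_floor from where it was at the start of the episode below 0.03 m and angle between the z axis of spatula and the z axis of chopping_board, either way round below 0.2 rad); the robot touches nothing.
It fails at once if the saucepan is pushed more than 40 mm or tipped (distance of pan_floor from where it was at the start of the episode above 0.04 m or angle between saucepan's own z axis and vertical above 0.3 rad).
It fails at once if the mandarin is displaced by more than 40 mm (distance of mandarin from where it was at the start of the episode above 0.04 m).
It fails at once if the fork is displaced by more than 40 mm (distance of fork from where it was at the start of the episode above 0.04 m).
It also fails if it takes over 72 s, if anything falls off the work surface, if the arm or the gripper's body presses on something with over 40 N, if the wrist force passes 120 N, or if a joint passes its speed limit or range.

## Robot

A 6-joint arm with a two-finger parallel gripper is mounted at the origin on a cart in front of the work surface, level with it; the furniture and walls round the work are solid. World frame = base frame: x ahead of the robot, y to its left, z up, the work surface at z = 0. Lengths are in m, angles in rad, forces in N, time in s.
With the tool pointing down it reaches from about 0.3 to 0.95 m from the base axis. Payload 3.1 kg.
Tool frame: the origin (TCP) lies on the centre line of the jaws, within the pads' length; the fingertips stand 19 mm ahead of it and the grasp point (between the pads) is the TCP; z points along the fingers, y is the line along which they close (so a half turn about z gives the same grasp; the last joint's range is limited). The gripper opens to 85 mm and grips with 20 to 120 N. Pads are 22 mm wide; open, the fingers measure 114 mm over their backs; the gripper's body (76 mm by 85 mm) begins 54 mm behind the grasp point. The pads swing forward as they close: fully open they stand 13 mm farther back than shut.
Start: joints at [-1.253, 0.308, 1.634, -0, 1.2, -0.07], TCP at [0.236, -0.579, 0.216] pointing down, gripper open.
Joint ranges: [-3.06, 3.06], [-0.79, 1.96], [0.05, 2.63], [-1.19, 4.34], [0.05, 2.64], [-2.94, 2.94]. Speed limits (rad/s): [2.79, 2.79, 3.14, 3.14, 3.14, 3.14].

## Interface

Orientations are given as a rotation vector (axis times angle).
In Python, from rig import r gives the robot as it stands. Calls block until the motion is done:
- r.reach(position, orientation): joint-space move of the TCP to a pose.
- r.servo_line(position, orientation=None, max_speed=0.15): straight line of the TCP; orientation=None keeps the orientation; max_speed is the mean speed in m/s.
- r.set_joints(angles): joint-space move.
- r.gripper_open() and r.close(f_grip=None): open the fingers fully, or close them until they stop; f_grip is the grip in N (None keeps the last).
- r.sleep(seconds).
- r.solve_ik(position, orientation): joint angles nearest the present ones, or None.
- r.read_camera(name): name is "scene" or "top" or "wrist"; returns the picture (480x640x3 uint8, red, green, blue); there is no depth.
- r.camera_params(name): a dict with "vfov" (degrees; the focal length in pixels is half the picture's height over the tangent of half this angle, whatever the lens; pixels are square), "cx", "cy" (the principal point, pixels), "R" (3x3) and "t" (3): a world point X has camera coordinates R X + t. Camera axes: x right, y down, z forward; pixel columns grow to the right and rows downward; lengths in m; the calibration is good to about 2 mm. A picture is of the moment at which its call begins: read the wrist's pose just before it. camera_params takes no time and is no camera call; for the wrist camera it gives the pose at the moment of the call.
A pose or a line that the arm cannot do raises r.MotionError and nothing moves.
- r.finish_job(): hands the job in; it is judged then, once.
Trained networks look in the newest picture that a camera, given by its name, has taken for a name from the list of things; names that differ only in an ending like _2 or _b are one class to them, and where a whole thing is asked for, a point or a joint stands for the part that bears it (a point fixed in the world has none). Each returns a list of dicts, best first, with "p" (0 to 1); they miss things now and then, are a little off and sometimes report something else, mostly with a low value. They report only what shows in the picture. A call takes as long as a camera call.
- r.cut_out(camera, name): "mask" (480x640 bool, what is visible of it) and "bbox" ([left, top, width, height] in pixels, round what is visible of it).
- r.tip_of(camera, name): "at" ([row, column] in pixels: a listed point, or the origin of a listed thing).
Readings, each from a call of its own:
- r.current_time(): time.
- r.current_joint_pos(): joint angles.
- r.current_joint_velocities(): joint speeds.
- r.current_effort(): joint torques, N m.
- r.current_ee_pos(): TCP position.
- r.current_eef_rot(): TCP orientation.
- r.current_force(): force on the tool from outside, world axes, zero at the start.
- r.current_ft_torque(): the same for the moment, N m.
- r.current_gripper_width(): finger opening in m.
- r.current_gripper_force(): force on a finger pad.
Only numpy, scipy, OpenCV 4.12 (cv2) and the standard library are available. Lean on these libraries where they do the work, as an engineer would, in place of code of your own. Each camera call takes 0.05 s, during which the arm holds its last target. There are 200 camera calls.

## Working session

There is one attempt and no reset: what is moved stays moved. The work goes in short steps, each a Python script; the robot and the scene stay as the last script left them, time stands still between calls to the robot, and variables do not carry over. Pictures are saved under pics/ and viewed, at most 11 in all, crops included, and the job is handed in when it is done.

```bash
mkdir -p pics; ls
cat > h.py <<'E'
import numpy as np, cv2
from rig import r
from scipy.spatial.transform import Rotation as Ro
def K(p): 
    f=240/np.tan(np.radians(p['vfov'])/2); return np.array([[f,0,p['cx']],[0,f,p['cy']],[0,0,1]])
def ray(p,u,v):
    d=np.linalg.inv(K(p))@[u,v,1]; R=np.array(p['R']);c=-R.T@p['t']; d=R.T@d; return c,d/np.linalg.norm(d)
def onz(p,u,v,z):
    c,d=ray(p,u,v); return c+d*(z-c[2])/d[2]
def tri(obs): # list (p,u,v)
    A=np.zeros((3,3));b=np.zeros(3);L=[]
    for p,u,v in obs:
        c,d=ray(p,u,v);M=np.eye(3)-np.outer(d,d);A+=M;b+=M@c;L.append((c,d))
    x=np.linalg.solve(A,b); return x,[np.linalg.norm(np.cross(x-c,d)) for c,d in L]
def save(im,n): cv2.imwrite('pics/'+n+'.png',cv2.cvtColor(im,cv2.COLOR_RGB2BGR))
def down(a): # tool down, tool y (closing) axis at heading a in world
    y=np.array([np.cos(a),np.sin(a),0]);z=np.array([0,0,-1]);x=np.cross(y,z)
    return Ro.from_matrix(np.c_[x,y,z]).as_rotvec()
E
python3 - <<'E'
from h import *
np.set_printoptions(precision=4,suppress=True)
P={}
for c in ['scene','top']:
    im=r.read_camera(c);P[c]=r.camera_params(c);save(im,c)
    print(c,P[c]['vfov'],-np.array(P[c]['R']).T@P[c]['t'])
save(r.read_camera('wrist'),'wrist0')
for n in ['spatula','saucepan','pan_floor','pan_rim','chopping_board','lemon','lemon_center','mandarin','fork']:
    o=[]
    for c in P:
        d=r.tip_of(c,n)
        print(n,c,[(round(x['p'],2),np.round(x['at'])) for x in d[:3]])
        if d:o.append((P[c],d[0]['at'][1],d[0]['at'][0]))
    if len(o)==2: print(n,*tri(o))
for c in P:
    for n in ['spatula','lemon']:
        for x in r.cut_out(c,n)[:2]:
            print(c,n,round(x['p'],2),x['bbox'])
            (cx,cy),(w,h),a=cv2.minAreaRect(np.argwhere(x['mask'])[:,::-1].astype(np.float32));print(cx,cy,w,h,a)
print(r.current_eef_rot(),down(0),r.current_time())
E
```

```text
pics
scene 52.85537794901313 [-0.2398  0.4867  0.8555]
top 50.812127108002485 [0.3976 0.0125 1.211 ]
spatula scene [(0.69, array([240., 380.]))]
spatula top [(0.68, array([260., 380.]))]
spatula [ 0.4687 -0.1333  0.07  ] [np.float64(0.002148879091620976), np.float64(0.0021488790916209164)]
saucepan scene [(0.6, array([251., 397.]))]
saucepan top [(0.62, array([260., 406.]))]
saucepan [ 0.4753 -0.2047 -0.0059] [np.float64(0.004288342924077538), np.float64(0.00428834292407752)]
pan_floor scene [(0.77, array([259., 378.]))]
pan_floor top [(0.79, array([254., 374.]))]
pan_floor [ 0.4822 -0.1335 -0.0056] [np.float64(0.00362365757919051), np.float64(0.00362365757919051)]
pan_rim scene [(0.83, array([236., 384.]))]
pan_rim top [(0.92, array([257., 383.]))]
pan_rim [ 0.4726 -0.1409  0.0773] [np.float64(0.0016527992465641477), np.float64(0.0016527992465640666)]
chopping_board scene [(0.92, array([293., 243.]))]
chopping_board top [(0.6, array([219., 228.])), (0.49, array([256., 373.]))]
chopping_board [ 0.5619  0.2207 -0.0002] [np.float64(0.00379467456380491), np.float64(0.0037946745638047907
[... 321 characters left out ...]
float64(0.003770878202087638), np.float64(0.003770878202087585)]
mandarin scene [(0.71, array([324., 243.]))]
mandarin top [(0.6, array([264., 206.]))]
mandarin [0.4523 0.2668 0.0228] [np.float64(0.001785193980453238), np.float64(0.0017851939804533045)]
fork scene []
fork top [(0.66, array([280., 446.]))]
scene spatula 0.56 [347.9, 216.1, 47.6, 33.2]
373.4154052734375 230.5230712890625 55.319488525390625 15.380305290222168 29.74488067626953
top spatula 0.73 [368.9, 209.3, 24.0, 99.6]
380.7310791015625 257.4635314941406 100.43990325927734 20.119173049926758 81.02737426757812
top lemon 0.62 [193.3, 192.2, 21.0, 25.1]
203.5 204.5 23.0 23.0 90.0
[3.0827 0.6053 0.    ] [2.2214 2.2214 0.    ] 1.25
```

Run:
```python
import cv2
t=cv2.imread('pics/top.png');s=cv2.imread('pics/scene.png')
a=cv2.resize(t[170:330,160:480],(800,400),interpolation=3)
cv2.imwrite('pics/a.png',a)
cv2.imwrite('pics/b.png',cv2.resize(s[180:360,160:440],(800,514),interpolation=3))
```

```text
(no output)
```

View pics/a.png

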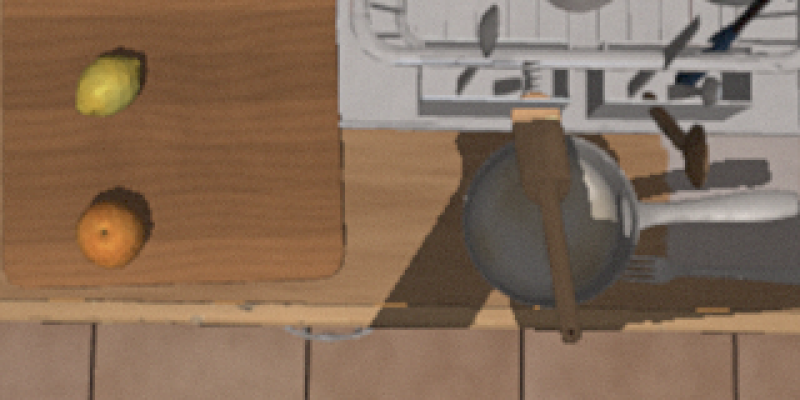

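View pics/b.png

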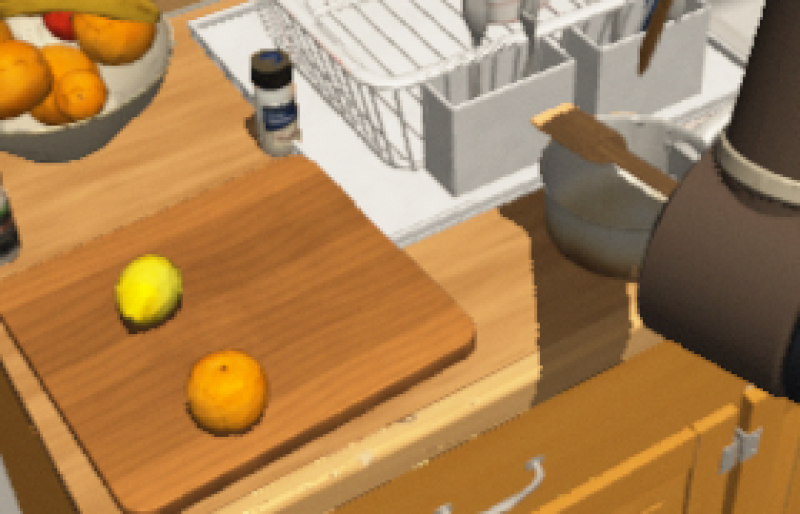

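View pics/scene.png

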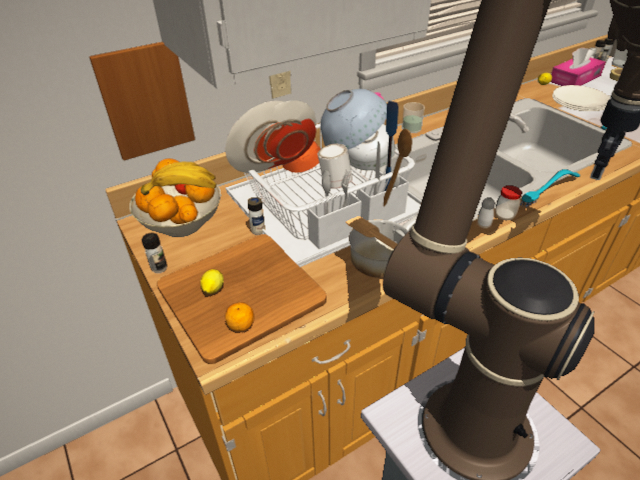

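The top view shows the spatula across the pan: blade end at about pixel (374,214) and handle end at about (388,304). The blade points away from the robot, close to the dish rack. The lemon is at about (204,204) on the far left of the board, tilted, and the mandarin is nearer at (204,263). The right half of the board is free. Next I'll look from close above.

```bash
cat > look.py <<'E'
from h import *
np.set_printoptions(precision=4,suppress=True)
def ends(p,mask,z):
    pts=np.argwhere(mask)[:,::-1]
    W=np.array([onz(p,u,v,z)[:2] for u,v in pts])
    (c,s,a)=cv2.minAreaRect((W*1000).astype(np.float32)); m=W.mean(0)
    w,V=np.linalg.eigh(np.cov(W.T)); d=V[:,1]
    return np.round(c,1),np.round(s,1),a,m,np.degrees(np.arctan2(d[1],d[0]))
def look(names,tag,z={}):
    p=r.camera_params('wrist');im=r.read_camera('wrist');save(im,tag);o={}
    for n in names:
        t=r.tip_of('wrist',n)
        if t:
            o[n]=(p,t[0]['at'][1],t[0]['at'][0]);print(n,round(t[0]['p'],2),np.round(t[0]['at']))
    for n in z:
        for m in r.cut_out('wrist',n)[:1]: print('mask',n,round(m['p'],2),m['bbox'],*ends(p,m['mask'],z[n]))
    return o
E
python3 - <<'E'
from look import *
r.reach([0.42,-0.16,0.36],down(np.pi/2+0.12))
p=r.camera_params('wrist');print(-np.array(p['R']).T@p['t'],p['vfov'],np.array(p['R'])[2])
N=['spatula','pan_rim','pan_floor','saucepan']
a=look(N,'w1',{'spatula':.079})
r.servo_line([0.42,-0.08,0.36])
b=look(N,'w2',{'spatula':.079})
for n in N:
    if n in a and n in b: print(n,*tri([a[n],b[n]]))
print(r.current_time())
im=np.hstack([cv2.imread(f'pics/w{i}.png') for i in (1,2)]);cv2.imwrite('pics/w12.png',cv2.resize(im,(800,300)))
E
```

```text
[ 0.3406 -0.1683  0.5186] 58.67791573628634 [ 0.3128  0.0377 -0.9491]
spatula 0.94 [226. 338.]
pan_rim 0.74 [225. 339.]
pan_floor 0.94 [214. 340.]
saucepan 0.94 [206. 281.]
mask spatula 0.64 [321.7, 118.7, 40.0, 194.4] [ 470.2 -131.8] [217.8  45.9] 9.608848571777344 [ 0.4861 -0.1286] -170.4603184437332
spatula 0.77 [220. 266.]
pan_rim 0.82 [215. 264.]
pan_floor 0.65 [202. 276.]
saucepan 0.88 [199. 217.]
mask spatula 0.7 [248.5, 110.4, 44.0, 193.5] [ 469.6 -131.5] [217.8  47.1] 8.974082946777344 [ 0.4858 -0.129 ] -170.6290752161199
spatula [ 0.4756 -0.133   0.0716] [np.float64(0.0011572052193700223), np.float64(0.0011572052193700234)]
pan_rim [ 0.4692 -0.1335  0.0816] [np.float64(0.0006720823077957379), np.float64(0.0006720823077959064)]
pan_floor [ 0.4739 -0.128   0.0116] [np.float64(0.0020708693913033586), np.float64(0.00207086939130324)]
saucepan [ 0.479  -0.2028 -0.0009] [np.float64(0.0008978188967404038), np.float64(0.0008978188967403317)]
4.3417
```

View pics/w12.png

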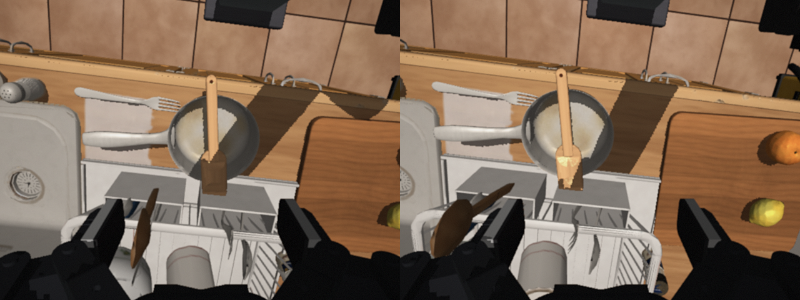

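The wrist views agree: the handle runs straight across the bowl at about (165 to 212, 75) in each half picture. The spatula's middle is near (0.471, -0.132), its yaw is about 9.5° with the blade pointing away, and its underside is at about z = 0.073. Grasping now.

Run:
```python
from look import *
ps,pt=r.camera_params('scene'),r.camera_params('top')
print('spoon head',*tri([(ps,404,143),(pt,438,230)]))
yaw=np.radians(9.3); o=down(np.pi/2+yaw); u=np.array([np.cos(yaw),np.sin(yaw)])
g=np.array([.4715,-.132])+.010*u
r.reach([*g,.22],o)
r.servo_line([*g,.094],max_speed=.1); print(r.current_force())
r.close(30); print('w',r.current_gripper_width(),r.current_gripper_force())
r.servo_line([*g,.25],max_speed=.12)
print('w',r.current_gripper_width(),r.current_gripper_force(),r.current_force(),r.current_time())
save(r.read_camera('scene'),'s2');t=r.read_camera('wrist');save(t,'w3')
im=np.hstack([cv2.imread(f'pics/{i}.png') for i in ('s2','w3')]);cv2.imwrite('pics/c.png',cv2.resize(im,(800,300)))
```

```text
spoon head [ 0.5091 -0.2106  0.3004] [np.float64(0.00016555094784783682), np.float64(0.00016555094784794993)]
[-0.2397 -0.247   0.558 ]
w 0.00013567250851348526 0.0
w 0.00027639003838345 0.0 [-0.052  -0.132  -0.2192] 8.65
```

View pics/c.png

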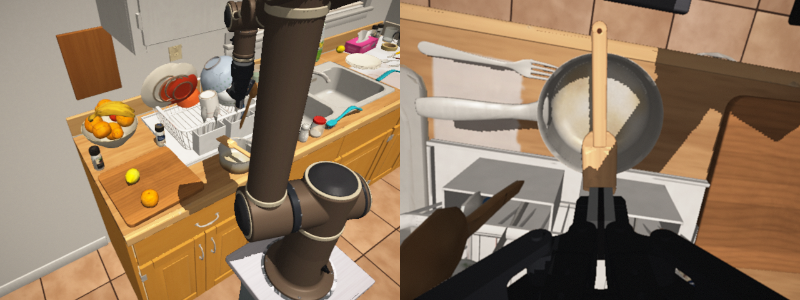

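The gripper closed just above the handle (width 0), and the spatula is undisturbed. The handle lies straight beneath the fingers, so I'll try again lower, in small steps.

Run:
```python
from look import *
yaw=np.radians(9.3); o=down(np.pi/2+yaw); u=np.array([np.cos(yaw),np.sin(yaw)])
g=np.array([.4715,-.132])+.010*u
r.gripper_open()
for z in (.087,.082,.077):
    r.servo_line([*g,z],o,max_speed=.12 if z==.087 else .03)
    r.close(30); w=r.current_gripper_width(); print(z,r.current_ee_pos(),'w',w,r.current_gripper_force(),r.current_force())
    if w>.01: break
    r.gripper_open()
if w>.01:
    r.servo_line([*g,.25],max_speed=.1)
    print('w',r.current_gripper_width(),r.current_gripper_force(),r.current_force(),r.current_time())
save(r.read_camera('wrist'),'w4')
```

```text
0.087 [ 0.4813 -0.1304  0.087 ] w 0.00017146902889871425 0.0 [-0.4753  0.0094 -0.1678]
0.082 [ 0.4814 -0.1304  0.082 ] w 3.3373350444776416e-05 0.0 [ 0.207  -0.2816 -0.58  ]
0.077 [ 0.4814 -0.1304  0.077 ] w 0.0003796331083542131 0.0 [ 0.3504 -0.5571 -0.2442]
```

Run:
```python
from look import *
save(r.read_camera('scene'),'s5')
p=r.camera_params('wrist'); q=K(p)@(np.array(p['R'])@r.current_ee_pos()+p['t']); print('tcp px',q/q[2])
s=cv2.imread('pics/s5.png')[170:320,300:500]
im=np.hstack([cv2.resize(s,(400,300)),cv2.resize(cv2.imread('pics/w4.png'),(400,300))]);cv2.imwrite('pics/d.png',im)
```

```text
tcp px [317.4123 298.0243   1.    ]
```

View pics/d.png

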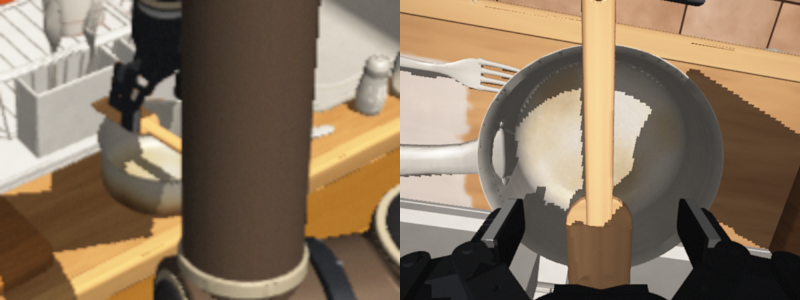

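The fingers straddle the handle correctly, with the handle in line between the tips at about (115,200) and (290,200), so the sideways alignment is right. The miss is in height only: they closed above the handle. I'll keep stepping down and watch the force.

Run:
```python
from look import *
yaw=np.radians(9.3); o=down(np.pi/2+yaw); u=np.array([np.cos(yaw),np.sin(yaw)])
g=np.array([.4715,-.132])+.010*u
r.gripper_open()
for z in (.072,.067,.062):
    r.servo_line([*g,z],o,max_speed=.03)
    f=r.current_force()
    if np.linalg.norm(f)>4: print('contact',z,f);break
    r.close(30); w=r.current_gripper_width(); print(z,'w',w,r.current_gripper_force(),r.current_force(),r.current_time())
    if w>.01: break
    save(r.read_camera('wrist'),f'closed{int(z*1000)}')
    r.gripper_open()
```

```text
0.072 w -3.129021688270282e-05 0.0 [-0.0654  1.4119 -0.5164] 17.725
0.067 w 0.015281182891790411 29.245227752253413 [-0.8284 -0.1187  0.4826] 19.5333
```

Run:
```python
from look import *
yaw=np.radians(9.3); o=down(np.pi/2+yaw); u=np.array([np.cos(yaw),np.sin(yaw)])
g=np.array([.4715,-.132])+.010*u
r.gripper_open()
r.servo_line([*g,.061],o,max_speed=.03); print(r.current_force())
r.close(40); print('w',r.current_gripper_width(),r.current_gripper_force(),r.current_force())
r.servo_line([*g,.16],max_speed=.08)
print('w',r.current_gripper_width(),r.current_gripper_force(),r.current_force(),r.current_time())
save(r.read_camera('scene'),'s6');save(r.read_camera('wrist'),'w6')
s=cv2.imread('pics/s6.png')[120:300,280:520]
im=np.hstack([cv2.resize(s,(400,300)),cv2.resize(cv2.imread('pics/w6.png'),(400,300))]);cv2.imwrite('pics/e.png',im)
```

```text
[ 0.9233 -0.3638 -0.2   ]
w 0.01606105037797882 40.71867227554321 [0.5367 0.6122 1.1872]
w 0.01647345074274017 40.56108355522156 [-0.0102  0.2367 -0.235 ] 22.5833
```

View pics/e.png

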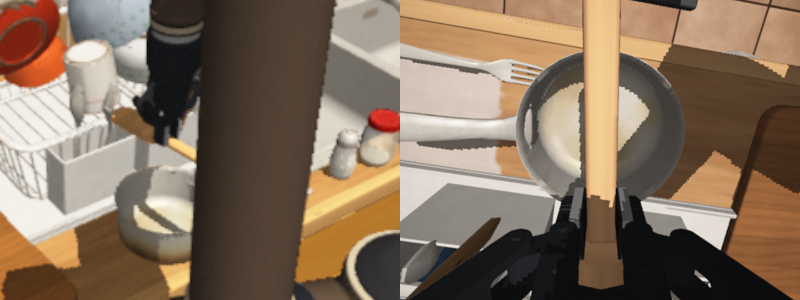

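The spatula is held level (width 16 mm) with the pads on both sides of the handle, and the pan is where it was. Now I'll carry it to the right half of the board and lower it until it touches.

Run:
```python
from look import *
yaw=np.radians(9.3); u=np.array([np.cos(yaw),np.sin(yaw)])
g=np.array([.4715,-.132])+.010*u
r.servo_line([*g,.24],max_speed=.2)
r.servo_line([.46,-.03,.24],max_speed=.2)
d=np.array([.555,.13])+.01*u
r.servo_line([*d,.22],max_speed=.2)
r.servo_line([*d,.07],max_speed=.12)
f0=r.current_force(); z=.07;print('w',r.current_gripper_width())
while z>.0:
    z-=.003; r.servo_line([*d,z],max_speed=.05)
    df=r.current_force()-f0
    if df[2]>2.0: break
print('contact z',z,df,r.current_gripper_width(),r.current_time())
save(r.read_camera('wrist'),'w7')
r.gripper_open(); print(r.current_force())
r.servo_line([*d,.2],max_speed=.15)
save(r.read_camera('wrist'),'w8')
p=r.camera_params('wrist')
r.read_camera('top');pt=r.camera_params('top')
for c,P in (('wrist',p),('top',pt)):
    for m in r.cut_out(c,'spatula')[:1]: print(c,m['p'],m['bbox'],*ends(P,m['mask'],.029))
print(r.current_time())
im=np.hstack([cv2.resize(cv2.imread(f'pics/w{i}.png'),(400,300)) for i in (7,8)]);cv2.imwrite('pics/f.png',im)
```

```text
w 0.01657719283451734
contact z 0.006999999999999981 [-0.0279 -1.2461  3.2461] 0.016382655301195207 31.6667
[ 0.6605 -0.4023 -0.5265]
wrist 0.7 [292.1, 36.0, 57.5, 283.9] [558.6 132.4] [227.3  46.9] 9.335439682006836 [0.5708 0.1345] -170.67987876220727
top 0.43 [257.9, 211.0, 3.6, 9.5] [572.2 143. ] [24.3 15.2] 8.657200813293457 [0.5744 0.1415] -154.65730788938671
34.025
```

View pics/f.png

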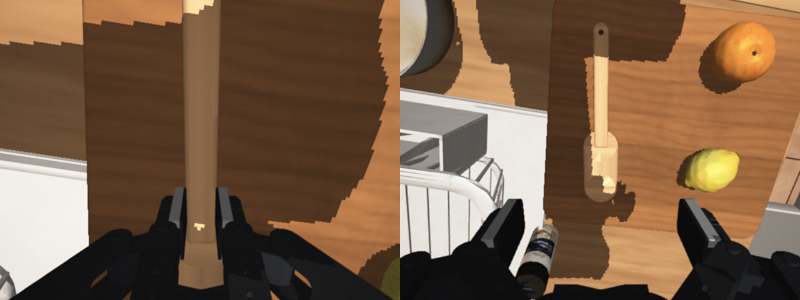

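The spatula lies flat on the board, with its middle at about (0.559, 0.132). Contact came at the same TCP offset as the grasp, which shows the fingertips really sit about 34 mm higher than the TCP reading implies. I'll correct for that with the lemon, which appears at (712,170) in the right-hand view.

Run:
```python
from look import *
N=['lemon','lemon_center','mandarin']
a=look(N,'w9',{'lemon':.047})
r.servo_line([.55,.26,.22],max_speed=.2)
b=look(N,'w10',{'lemon':.047})
for n in N:
    if n in a and n in b: print(n,*tri([a[n],b[n]]))
print(r.current_time())
cv2.imwrite('pics/g.png',cv2.imread('pics/w10.png'))
```

```text
lemon 0.7 [256. 491.]
lemon_center 0.66 [273. 499.]
mandarin 0.93 [ 85. 532.]
mask lemon 0.63 [457.9, 234.6, 84.0, 74.4] [594.3 280. ] [64.  60.7] 86.94064331054688 [0.5934 0.2799] 123.84774144991545
lemon 0.7 [241. 334.]
lemon_center 0.59 [253. 334.]
mandarin 0.66 [ 76. 356.]
mask lemon 0.9 [299.1, 219.0, 72.8, 70.0] [593.8 279. ] [56.9 62.3] 81.3972396850586 [0.5933 0.279 ] 138.26210872087287
lemon [0.5872 0.2778 0.0312] [np.float64(0.0005521190454037171), np.float64(0.0005521190454039077)]
lemon_center [0.5922 0.278  0.0506] [np.float64(0.0012109976715128778), np.float64(0.0012109976715126193)]
mandarin [0.4535 0.2725 0.0247] [np.float64(0.00027972355083230176), np.float64(0.00027972355083226414)]
35.325
```

View pics/g.png

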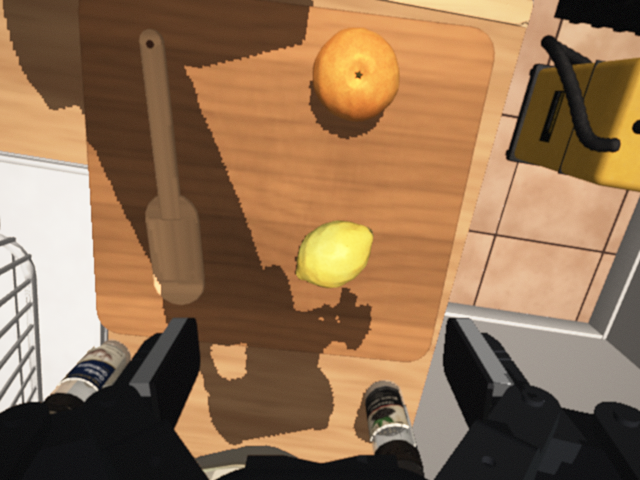

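Picture: the lemon's tips are at about (298,282) and (372,228). A bottle stands behind the board with its base at about (382,385). I'll get the axis direction and the clearance, then grasp.

Run:
```python
from look import *
p=r.camera_params('wrist')
a,b=onz(p,298,282,.047),onz(p,372,228,.047);d=b-a
ang=np.arctan2(d[1],d[0]);print(a,b,np.degrees(ang),np.hypot(*d[:2]),'bottle',onz(p,382,385,0))
L=np.array([.593,.2785]); h=ang-np.pi/2; o=down(h)
print(np.degrees(h),r.solve_ik([*L,.008],o),r.current_joint_pos())
r.reach([*L,.16],o)
r.servo_line([*L,.03],max_speed=.12)
r.servo_line([*L,.008],max_speed=.05); print(r.current_force())
r.close(30); print('w',r.current_gripper_width(),r.current_gripper_force(),r.current_force())
r.servo_line([*L,.2],max_speed=.15)
print('w',r.current_gripper_width(),r.current_gripper_force(),r.current_force(),r.current_time())
save(r.read_camera('wrist'),'w11');q=r.camera_params('wrist')
print(q and (r.tip_of('wrist','lemon_center') or 'no')[:1])
for m in r.cut_out('wrist','lemon')[:1]: print(m['p'],m['bbox'])
P=K(q)@(np.array(q['R'])@(r.current_ee_pos()+[0,0,.034])+q['t']);print('pad px',P/P[2])
```

```text
[0.6236 0.2525 0.047 ] [0.5665 0.305  0.047 ] 137.39158462358583 0.07758388981952258 bottle [ 0.7487  0.3578 -0.    ]
47.39158462358582 [ 0.3726  0.61    1.6647 -0.      0.867  -0.4545] [ 0.3683  0.2725  1.6714 -0.0002  1.1983 -1.3632]
[ 0.4709  0.6386 -0.093 ]
w 0.05006480071662303 31.294397514138836 [-0.4834 -0.258   2.9133]
w 0.04955958654788887 31.21979379997356 [ 0.3134 -0.3081 -1.1286] 39.8917
[{'at': [357.6, 321.2], 'p': 0.97}]
0.71 [245.5, 250.2, 155.4, 207.5]
pad px [315.2276 349.0044   1.    ]
```

The lemon is gripped and centred in the pads (width 50 mm). I'll carry it over, re-measuring the bowl axis on the way.

Run:
```python
from look import *
o=down(np.radians(47.4)); N=['pan_rim','pan_floor']
r.servo_line([.593,.2785,.25],max_speed=.2)
r.servo_line([.46,.0,.25],o,max_speed=.25)
a=look(N,'w12a')
r.servo_line([.46,-.09,.25],o,max_speed=.2)
b=look(N,'w13')
print(r.current_gripper_width(),r.current_time())
for n,z in zip(N,(.075,.006)):
    for k in (a,b):
        if n in k: print(n,onz(*k[n],z))
    if n in a and n in b: print(n,*tri([a[n],b[n]]))
cv2.imwrite('pics/j.png',cv2.imread('pics/w13.png'))
```

```text
pan_rim 0.6 [310. 215.]
pan_floor 0.68 [279. 234.]
pan_rim 0.71 [246. 291.]
pan_floor 0.61 [224. 298.]
0.04954709962490545 42.725
pan_rim [ 0.4702 -0.1317  0.075 ]
pan_rim [ 0.4724 -0.1324  0.075 ]
pan_rim [ 0.4717 -0.1327  0.0734] [np.float64(0.0010752461649442418), np.float64(0.0010752461649441952)]
pan_floor [ 0.4741 -0.1309  0.006 ]
pan_floor [ 0.4756 -0.1312  0.006 ]
pan_floor [ 0.475  -0.1314  0.005 ] [np.float64(0.0007024395803407706), np.float64(0.0007024395803407053)]
```

View pics/j.png

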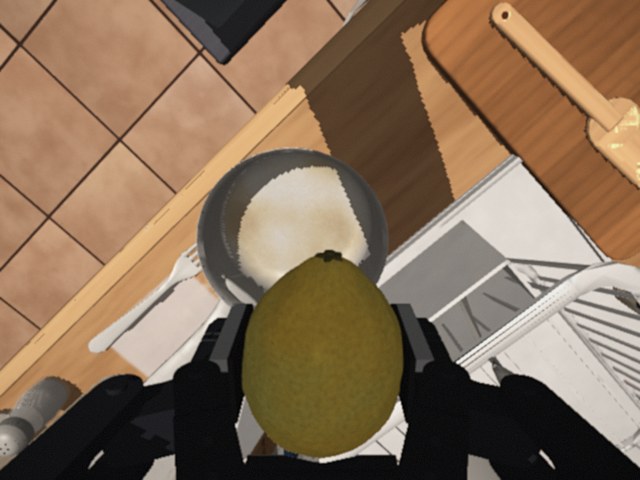

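The lemon is held firmly, the pan is clear and upright, and its axis is at (0.473, -0.132) in both views. Lowering it in and stopping on contact.

Run:
```python
from look import *
c=[.473,-.132]; z=.03
r.servo_line([*c,.25],max_speed=.2)
r.servo_line([*c,.12],max_speed=.12); f0=r.current_force(); print(f0)
stop=False
for z in list(np.arange(.10,.02,-.02))+list(np.arange(.02,-.0121,-.003)):
    r.servo_line([*c,z],max_speed=.08); df=r.current_force()-f0
    if np.linalg.norm(df)>2.5: break
print('z',z,df,r.current_gripper_width(),r.current_time())
```

```text
[ 0.0816 -0.4457  0.0462]
z -0.006999999999999992 [-0.8799  1.211   6.5191] 0.04968236031940874 48.575
```

Contact came exactly at the expected floor height, so I'll release and retreat.

Run:
```python
from look import *
c=[.473,-.132]
r.servo_line([*c,-.005],max_speed=.05)
r.gripper_open(); print(r.current_force(),r.current_gripper_width())
r.servo_line([*c,.10],max_speed=.08); print(r.current_force())
r.servo_line([*c,.25],max_speed=.2)
r.servo_line([.42,-.08,.27],max_speed=.2)
a=look(['lemon_center','pan_floor','pan_rim'],'w14')
for n,z in (('lemon_center',.032),('pan_floor',.006),('pan_rim',.075)):
    if n in a: print(n,onz(*a[n],z))
print(r.current_time())
cv2.imwrite('pics/k.png',cv2.imread('pics/w14.png'))
```

```text
[-3.6579 -2.3997  3.3904] 0.08513943417015359
[ 0.0996  0.1659 -0.6328]
lemon_center 0.82 [259. 320.]
pan_rim 0.75 [272. 317.]
lemon_center [ 0.475  -0.1299  0.032 ]
pan_rim [ 0.4705 -0.1284  0.075 ]
52.375
```

View pics/k.png

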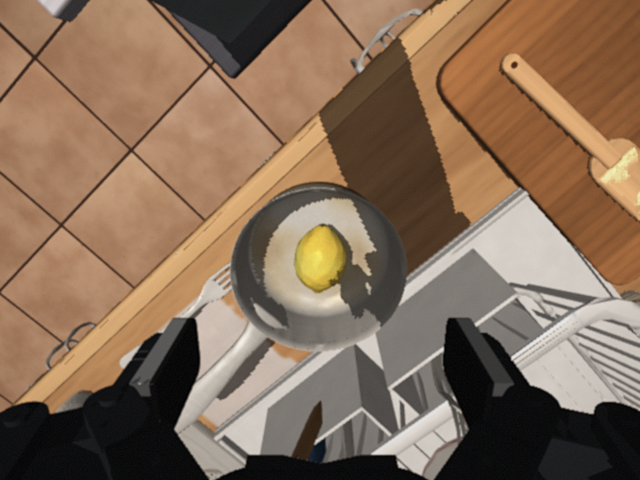

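The lemon rests in the middle of the pan at pixel (320,258), the pan hasn't moved, the spatula is on the board and the gripper is clear. Handing in.

```bash
python3 -c "
from rig import r
print(r.finish_job())"
```

```text
the job is handed in; nothing more can be done
None
```

I handed the job in at about 52 s: the spatula lies flat on the chopping board, the lemon was lowered into the saucepan and let go on its floor, and the pan, mandarin and fork looked undisturbed, though the hand-in returned no verdict.

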